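# Open the latched stock locker

### The job

Open the door of the small steel locker on the bench: reach into the slot behind the top of the door, press down the spring catch hidden there and keep it down while you pull the door towards you, then swing the door wide open, to about a right angle, and leave it standing open. Leave the other things around and on the locker where they are.

Things in the scene. Friction and masses are not known exactly. Their poses are not given: they have to be found in the camera images.
- locker: grey sheet-steel locker fixed on the table, 220 wide, 210 deep, 170 mm high. Origin at table height under the middle of the shut door's inner face; x points into the locker, y to its left seen from the robot, z up. The top panel begins 60 mm behind the door: the slot between (60 x 210 mm) is open from above. The panel's front edge is turned down 22 mm as a lip. Side walls 4 mm thick, 170 mm high
- door (a joint): door angle in rad: 0 shut, grows as its free right-hand edge comes out towards the robot; stop at 1.75. Stiff hinge on the left (+y): stays where it is left, 1 to 2 N at the catch swings it. Plain grey upright panel without handle, 210 mm wide, 14 mm thick, top edge at 167 mm. With the catch up it has about 3 mm of play
- door_hinge (a point): point on the vertical hinge axis, at the height of the door's top edge, in line with the door's inner face (0, +105, 167 mm in the locker's frame)
- door_edge (a point): top of the door's free edge, mid-thickness, 210 mm from the hinge; moves with the door
- catch_pad (a point): middle of the top face of the catch's steel press pad (46 mm deep, 56 mm wide), on the inside of the door: 24 mm behind its inner face, 150 mm from the hinge axis, 25 mm below the locker's top, seen from above in the slot. Moves with the door, goes down when pressed. A 30 mm wide tongue runs from it back under the lip; its upright tooth hooks behind the lip
- catch (a joint): how far the catch is pressed straight down, in m: 0 up (hooked), 0.016 fully down. Its tooth passes under the lip when pressed 10 mm or more, and must stay down until the door is about 0.13 rad open. A spring pushes it up: about 3 N at the top, 7 N fully down
- carton_top: plain cardboard carton 80 x 120 x 60 mm, loose on the locker's top panel (origin: centre of its underside)
- spray_can: grey-capped can, 60 mm across, 170 mm high, standing to the right of the locker (origin: centre of its underside)
- bin: open blue plastic parts bin 160 x 110 x 80 mm, left of the locker (origin: centre of its underside)
- screwdriver: screwdriver lying on the table in front and to the right of the locker (origin: under its middle)
- tape_roll: roll of tape, 100 mm across, 45 mm high, lying flat in front and to the left of the locker (origin: centre of its underside)
- carton_low: plain cardboard carton 100 x 70 x 50 mm on the table, right of the can (origin: centre of its underside)

How it is judged:
By the outcome, as a careful person would: the job done as asked, in the order asked, and still so for the second after the job is handed in, with the robot touching nothing.
It also fails if it takes over 38 s, if anything falls off the work surface, if the arm or the gripper's body presses on something with over 40 N, if the wrist force passes 120 N, or if a joint passes its speed limit or range.

### The arm

A 6-joint arm with a two-finger parallel gripper is mounted at the origin on the work surface. World frame = base frame: x ahead of the robot, y to its left, z up, the work surface at z = 0. Lengths are in m, angles in rad, forces in N, time in s.
With the tool pointing down it reaches from about 0.4 to 0.825 m from the base axis. Payload 7 kg.
Tool frame: the origin (TCP) lies midway between the tips of the shut fingers; the grasp point (between the pads) lies 19 mm behind it; y points along the fingers, z is the direction in which the jaws open and shut, and the axes are right-handed (so a half turn about y gives the same grasp; the last joint's range is limited). The gripper opens to 88 mm and grips with 3 to 60 N. Pads are 19 mm wide; open, the fingers measure 130 mm over their backs; the gripper's body (78 mm by 193 mm) begins 47 mm behind the grasp point.
Start: joints at [-0.902, 0.359, 0.012, 0, -1.224, -0.288], TCP at [0.251, -0.627, 0.227] pointing down, gripper open.
Joint ranges: [-3.07, 3.07], [-1.43, 2.12], [-1.02, 1.25], [-3.03, 1.67], [-3.05, -0], [-3.03, 3.03]. Speed limits (rad/s): [2.39, 2.39, 3.01, 3.14, 3.14, 3.14].

### API

Orientations are given as [roll, pitch, yaw] about the fixed x, y, z axes, in that order (R = Rz(yaw) Ry(pitch) Rx(roll)).
In Python, from station import arm gives the robot as it stands.
- The arm moves only by the tool move_arm, never from a script. Its argument "deltas" is a list of rows, each an object with "dp": the shift along the tool's x, y, z in mm, a list of three; "rotation": the turn, a rotation vector about the tool's x, y, z in degrees, a list of three. A call has 1 to 5 rows; each row shifts and turns the pose as measured when the row begins, along the tool's axes as they then stand; what a row does not reach is not made up. A row lasts 1/12 s, in which the tool goes at most 41.7 mm and 7.16 degrees, less where a joint would pass 70% of its speed; a pose out of reach is approached as far as the arm can. A call is refused whole if a number of a shift passes 41.7 or a number of a turn 7.16, either way. A call with a gripper value outside its range is refused whole. "jaw" is the closure in counts, from 0 (fully open) to 255 (shut), set as the call begins (left out, the last holds). The fingers move at their own pace and stop on an object; "squeeze" is the grip in N (left out, the last holds). Time passes only in rows, so rows that do not move let the fingers close. It gives the time, the measured TCP pose, the force and the opening at its end, in the units of the state.
- arm.get_state(): the state, without advancing time (a new reading comes with each control period).
- arm.grab_frame(name): name is "side" or "top"; returns a dict with "pixels" (420x560x3 uint8, red, green, blue), "z_map" (420x560 float32, m along the optical axis (not along the pixel's ray), 0 where there is no reading), "fx", "fy", "cx", "cy" (pixels), "k1" (the pictures are not rectified: a ray, as slopes to the right and down, at radius r is drawn at 1 + k1 r^2 times it, then the intrinsics apply), "cam_to_world" (4x4, takes a point from camera to world coordinates). Camera axes: x right, y down, z forward; pixel columns grow to the right and rows downward; lengths in m; the calibration is good to about 2 mm. A picture is of the moment at which its call begins.
- arm.job_done(): hands the job in, once; it reports no verdict.
The state is a dict: "t": time; "q": joint angles; "qd": joint speeds; "joint_efforts": joint torques, N m; "eef_pos": TCP position; "ee_rot": TCP orientation; "force": force on the tool from outside, world axes, zero at the start; "moment": the same for the moment, N m; "width": finger opening in m.
Only numpy, scipy, OpenCV 4.12 (cv2) and the standard library are available. Lean on these libraries where they do the work, as an engineer would, in place of code of your own. Each camera call takes 0.05 s, during which the arm holds its last target.

## Working session

There is one attempt and no reset: what is moved stays moved. The work goes in short steps, Python scripts to look and compute and a tool call to move; the robot and the scene stay as the last step left them, time stands still between calls to the robot, and variables do not carry over. Pictures are saved under pics/ and viewed, and the job is handed in when it is done.

Besides the shell and the picture viewer there is one more tool, called as name([rows], argument=value, ...), one row to a line, values as JSON. move_arm: Moves the arm, as the interface text tells. Its arguments: {"type":"object","properties":{"deltas":{"type":"array","items":{"type":"object","properties":{"dp":{"type":"array","items":{"type":"number"}},"rotation":{"type":"array","items":{"type":"number"}}}}},"jaw":{"type":"number"},"squeeze":{"type":"number"}},"required":["deltas"]}

```bash
ls; mkdir -p pics; python3 - <<'E'
from station import arm
import cv2,numpy as np
print(arm.get_state())
for n in("side","top"):
    f=arm.grab_frame(n); cv2.imwrite(f"pics/{n}0.png",cv2.resize(f["pixels"][:,:,::-1],(800,600)))
    print(n,f["fx"],f["fy"],f["cx"],f["cy"],f["k1"]);print(np.round(f["cam_to_world"],4)); np.savez(f"pics/{n}0.npz",**f)
E
```

```text
pics
{'t': 0.0, 'q': array([-9.01894300e-01,  3.59395498e-01,  1.10644844e-02, -3.68349628e-04,
       -1.22411087e+00, -2.88113994e-01]), 'qd': array([-0.00104575,  0.00042378,  0.0003255 ,  0.00119389,  0.00157223,
       -0.00172227]), 'joint_efforts': array([ 3.79301548e-05, -5.82715273e+01,  2.93050021e+01,  6.99712828e+00,
        6.71576199e-03, -1.45477657e-04]), 'eef_pos': array([ 0.25066959, -0.62619645,  0.22561629]), 'ee_rot': array([-1.56912020e+00,  1.35624923e-04,  3.80662703e-01]), 'force': array([-0.05891276, -0.64266356,  0.22214742]), 'moment': array([ 0.00798992, -0.00451532,  0.03184237]), 'width': 0.08755916843871699}
side 458.84764419100844 458.84764419100844 277.9369641868098 200.68030637468436 -0.09620990888622037
[[ 0.9987 -0.0098  0.0496  0.5514]
 [-0.0481 -0.4853  0.873  -0.7779]
 [ 0.0155 -0.8743 -0.4852  0.6211]
 [ 0.      0.      0.      1.    ]]
top 395.5699788316358 395.5699788316358 276.871618098643 211.98162248123268 0.014168055188039704
[[ 0.1213 -0.9727  0.1979  0.3813]
 [-0.9926 -0.1186  0.0257  0.0501]
 [-0.0015 -0.1996 -0.9799  1.1441]
 [ 0.      0.      0.      1.    ]]
```

View pics/side0.png

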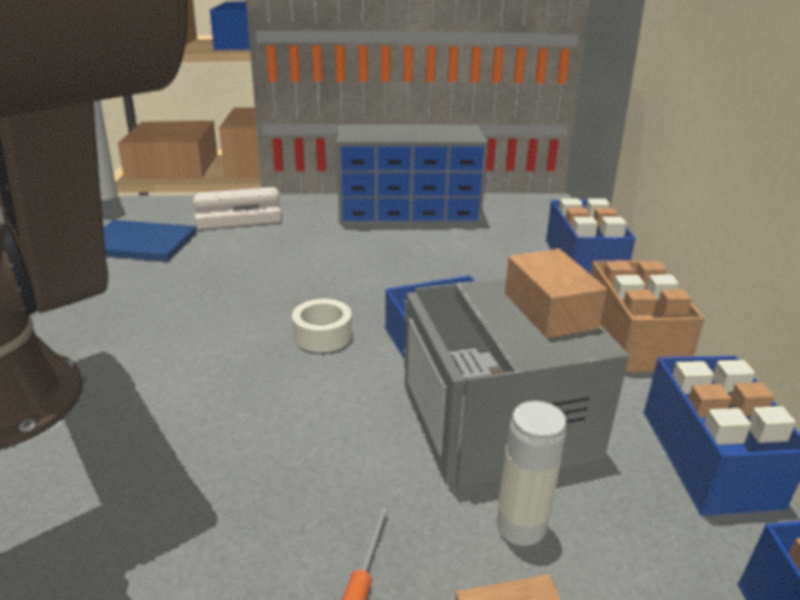

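View pics/top0.png

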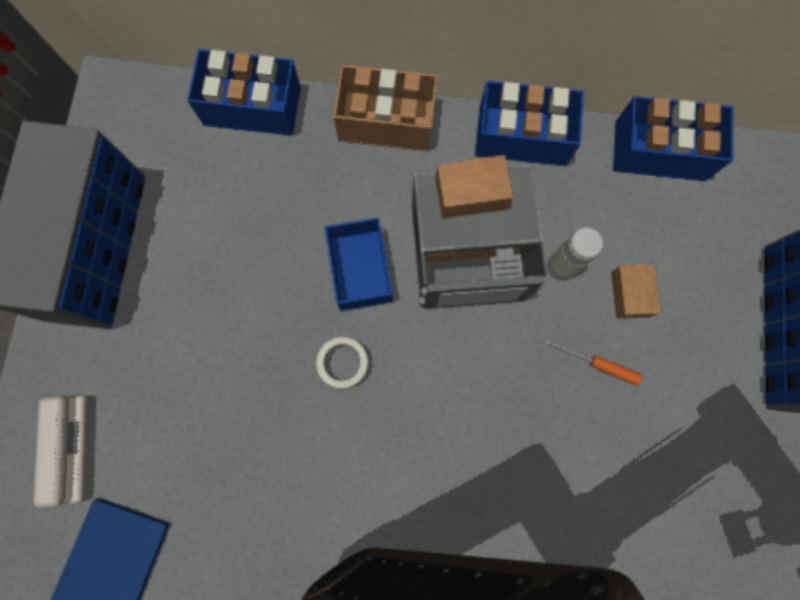

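The side view shows the locker with its striped press pad at about (475,360). In the top view the pad is at about (507,262) and the door's top edge runs from (425,300) to (540,290). I'll enlarge both.

```bash
cat > h.py <<'E'
import numpy as np,cv2
def load(n): return dict(np.load(f"pics/{n}.npz"))
def ray(f,u,v):
    xd=(u-f["cx"])/f["fx"]; yd=(v-f["cy"])/f["fy"]
    x,y=xd,yd
    for _ in range(20):
        s=1+f["k1"]*(x*x+y*y); x,y=xd/s,yd/s
    return np.array([x,y,1.])
def depthpt(f,u,v,w=1):
    u0,v0=int(round(u)),int(round(v))
    z=f["z_map"][v0-w:v0+w+1,u0-w:u0+w+1]; z=np.median(z[z>0])
    T=f["cam_to_world"]; return T[:3,:3]@(ray(f,u,v)*z)+T[:3,3]
def tri(fs,uvs):
    A=np.zeros((3,3));b=np.zeros(3);L=[]
    for f,(u,v) in zip(fs,uvs):
        T=f["cam_to_world"]; d=T[:3,:3]@ray(f,u,v); d/=np.linalg.norm(d); P=np.eye(3)-np.outer(d,d)
        A+=P;b+=P@T[:3,3];L.append((P,T[:3,3]))
    p=np.linalg.solve(A,b); return p,[np.linalg.norm(P@(p-o)) for P,o in L]
def onz(f,u,v,z):
    T=f["cam_to_world"]; d=T[:3,:3]@ray(f,u,v); return T[:3,3]+d*(z-T[2,3])/d[2]
def proj(f,p):
    T=f["cam_to_world"]; c=T[:3,:3].T@(np.array(p)-T[:3,3]); x,y=c[0]/c[2],c[1]/c[2]; s=1+f["k1"]*(x*x+y*y)
    return f["cx"]+f["fx"]*x*s, f["cy"]+f["fy"]*y*s
def crop(f,u0,v0,u1,v1,k,name,pts=()):
    im=cv2.resize(f["pixels"][v0:v1,u0:u1,::-1],None,fx=k,fy=k,interpolation=cv2.INTER_CUBIC)
    for t in range((u0+9)//10*10,u1,10): cv2.line(im,(int((t+.5-u0)*k),0),(int((t+.5-u0)*k),6),(0,255,255),1); cv2.putText(im,str(t),(int((t-u0)*k),16),0,.35,(0,255,255),1)
    for t in range((v0+9)//10*10,v1,10): cv2.line(im,(0,int((t+.5-v0)*k)),(6,int((t+.5-v0)*k)),(0,255,255),1); cv2.putText(im,str(t),(8,int((t+.5-v0)*k)+4),0,.35,(0,255,255),1)
    for p in pts:
        u,v=proj(f,p); cv2.circle(im,(int((u+.5-u0)*k),int((v+.5-v0)*k)),3,(0,0,255),1)
    cv2.imwrite(f"pics/{name}.png",im)
E
python3 - <<'E'
from h import *
s=load("side0");t=load("top0")
crop(s,270,180,450,350,4,"sc"); crop(t,280,100,430,220,5,"tc")
E
```

```text
(no output)
```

View pics/sc.png

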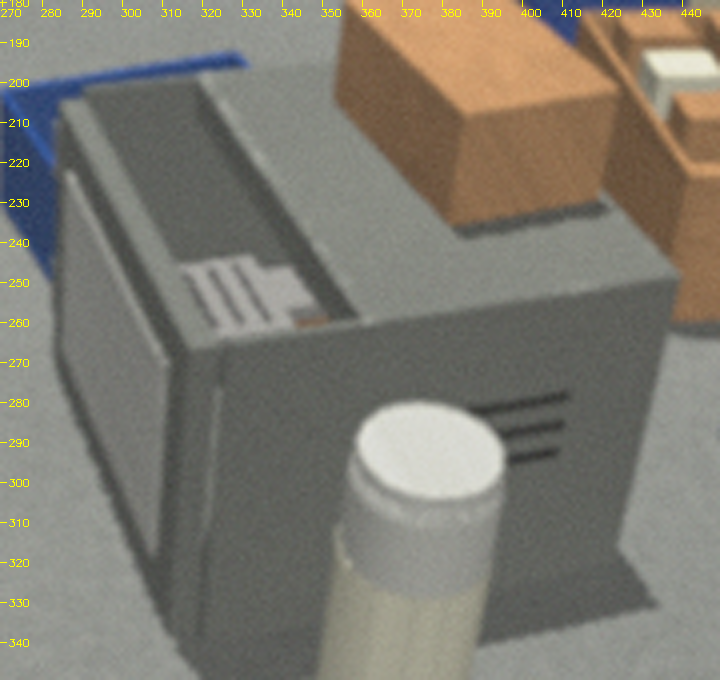

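View pics/tc.png

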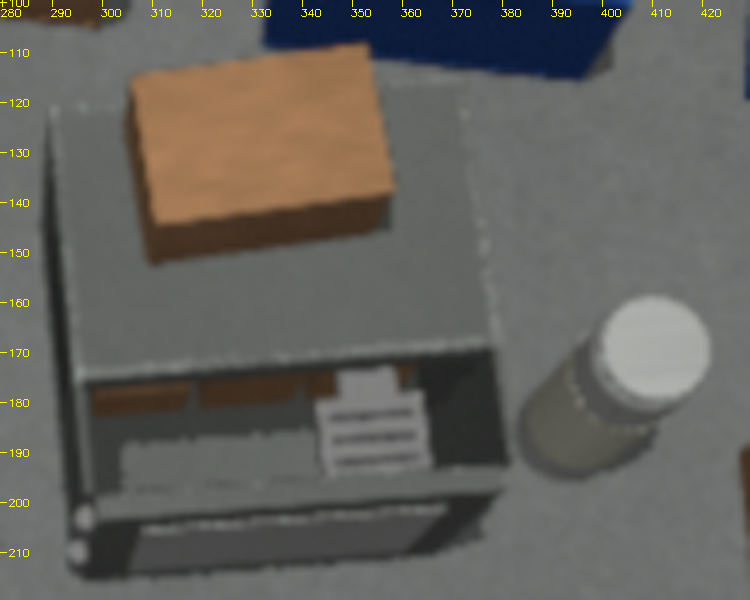

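```bash
cat > fit.py <<'E'
from h import *
from scipy.optimize import least_squares
s=load("side0");t=load("top0")
# (frame, uv, locker pt mm)
O=[(t,(294.5,174.5),(60,110,170)),(t,(378,168),(60,-110,170)),(s,(319.5,199),(60,110,170)),(s,(358.5,259.5),(60,-110,170)),
(t,(289.5,121),(210,110,170)),(t,(371.5,120),(210,-110,170)),(s,(436.5,247.5),(210,-110,170)),
(t,(323.5,194),(1,-17,145)),(t,(365,192),(1,-73,145)),(t,(320.8,180),(47,-17,145)),(t,(363,177.5),(47,-73,145)),
(s,(315,245.5),(1,-17,145)),(s,(330,242.5),(47,-17,145))]
def W(p,q):
    x,y,a,z=p; c,S=np.cos(a),np.sin(a); X,Y,Z=np.array(q)/1000.
    return np.array([x+c*X-S*Y,y+S*X+c*Y,Z+z])
def res(p): return np.concatenate([np.array(proj(f,W(p,q)))-uv for f,uv,q in O])
if __name__=="__main__":
    r=least_squares(res,[.55,-.05,0,0],loss="soft_l1"); print(np.round(r.x,4)); print(np.round(res(r.x).reshape(-1,2),1))
    for f,uv,q in O: print(q,np.round(W(r.x,q),3),np.round(onz(f,*uv,q[2]/1000),3),np.round(depthpt(f,*uv),3))
    P=r.x
    pts=[W(P,q) for q in [(60,110,170),(60,-110,170),(1,-17,145),(1,-73,145),(47,-17,145),(47,-73,145),(0,105,167),(0,-105,167),(-14,105,167),(-14,-105,167),(-14,-105,10),(210,-110,170)]]
    crop(s,270,180,450,350,4,"scf",pts); crop(t,280,100,430,220,5,"tcf",pts)
    print("triang FR",tri([t,s],[(378,168),(358.5,259.5)]),"pad FL",tri([t,s],[(323.5,194),(315,245.5)]))
    can=[depthpt(t,409,169),depthpt(s,377,288)]; print("can",can)
    print("carton",depthpt(t,330,125)); 
E
python3 fit.py
```

```text
[ 0.6426 -0.0719  0.1881 -0.0016]
[[-1.8 -0.1]
 [ 0.   0.9]
 [-1.5 -1.2]
 [ 0.1  0.4]
 [-1.  -1.1]
 [-0.1 -5.4]
 [ 1.6  0.9]
 [19.2  1.8]
 [-0.9  2.4]
 [20.1 -1.2]
 [-0.8 -0.1]
 [-7.2  0.1]
 [ 1.6  0. ]]
(60, 110, 170) [0.681 0.047 0.168] [0.681 0.043 0.17 ] [0.682 0.043 0.167]
(60, -110, 170) [ 0.722 -0.169  0.168] [ 0.724 -0.168  0.17 ] [ 0.724 -0.168  0.169]
(60, 110, 170) [0.681 0.047 0.168] [0.683 0.039 0.17 ] [0.683 0.037 0.171]
(60, -110, 170) [ 0.722 -0.169  0.168] [ 0.722 -0.17   0.17 ] [ 0.721 -0.171  0.171]
(210, 110, 170) [0.828 0.075 0.168] [0.825 0.072 0.17 ] [0.825 0.072 0.169]
(210, -110, 170) [ 0.869 -0.141  0.168] [ 0.854 -0.142  0.17 ] [ 0.853 -0.142  0.17 ]
(210, -110, 170) [ 0.869 -0.141  0.168] [ 0.866 -0.14   0.17 ] [ 0.866 -0.141  0.171]
(1, -17, 145) [ 0.647 -0.088  0.143] [ 0.645 -0.038  0.145] [ 0.682 -0.051  0.004]
(1, -73, 145) [ 0.657 -0.143  0.143] [ 0.664 -0.145  0.145] [ 0.664 -0.145  0.145]
(47, -17, 145) [ 0.692 -0.08   0.143] [ 0.682 -0.028  0.145] [ 0.722 -0.038  0.013]
(47, -73, 145) [ 0.702 -0.135  0.143] [ 0.702 -0.137  0.145] [ 0.742 -0.16   0.021]
(1, -17, 145) [ 0.647 -0.088  0.143] [ 0.66  -0.091  0.145] [ 0.659 -0.093  0.147]
(47, -17, 145) [ 0.692 -0.08   0.143] [ 0.689 -0.082  0.145] [0.714 0.045 0.058]
triang FR (array([ 0.72305979, -0.16819528,  0.16911914]), [np.float64(0.0010428249289790028), np.float64(0.0010428249289788525)]) pad FL (array([ 0.66126056, -0.04144896,  0.10899645]), [np.float64(0.006395444980972821), np.float64(0.0063954449809728205)])
can [array([ 0.73070835, -0.24701146,  0.16994539]), array([ 0.73492543, -0.24525848,  0.17148266])]
carton [ 0.79879597 -0.02935176  0.23057574]
```

```bash
sed -i 's/(323.5,194)/(345,194)/g; s/(365,192)/(366,193)/; s/(320.8,180)/(343.2,180.2)/; s/(363,177.5)/(364,178)/; s/^(t,(289.5,121),(210,110,170)),(t,(371.5,120),(210,-110,170)),//' fit.py; python3 fit.py
```

```text
[ 0.6423 -0.0759  0.1933  0.0011]
[[-0.4  0.1]
 [ 1.7  0.6]
 [-1.7 -1.5]
 [ 0.8  0.3]
 [ 2.4  0.5]
 [-0.6  1.8]
 [-0.1  1.3]
 [-0.7 -1.4]
 [-0.2 -0.7]
 [-7.   0.1]
 [ 1.8 -0.1]]
(60, 110, 170) [0.68  0.044 0.171] [0.681 0.043 0.17 ] [0.682 0.043 0.167]
(60, -110, 170) [ 0.722 -0.172  0.171] [ 0.724 -0.168  0.17 ] [ 0.724 -0.168  0.169]
(60, 110, 170) [0.68  0.044 0.171] [0.683 0.039 0.17 ] [0.683 0.037 0.171]
(60, -110, 170) [ 0.722 -0.172  0.171] [ 0.722 -0.17   0.17 ] [ 0.721 -0.171  0.171]
(210, -110, 170) [ 0.87  -0.143  0.171] [ 0.866 -0.14   0.17 ] [ 0.866 -0.141  0.171]
(1, -17, 145) [ 0.647 -0.092  0.146] [ 0.652 -0.094  0.145] [ 0.652 -0.094  0.144]
(1, -73, 145) [ 0.657 -0.147  0.146] [ 0.661 -0.148  0.145] [ 0.656 -0.144  0.164]
(47, -17, 145) [ 0.692 -0.084  0.146] [ 0.688 -0.086  0.145] [ 0.689 -0.086  0.144]
(47, -73, 145) [ 0.702 -0.138  0.146] [ 0.701 -0.139  0.145] [ 0.738 -0.161  0.03 ]
(1, -17, 145) [ 0.647 -0.092  0.146] [ 0.66  -0.091  0.145] [ 0.659 -0.093  0.147]
(47, -17, 145) [ 0.692 -0.084  0.146] [ 0.689 -0.082  0.145] [0.714 0.045 0.058]
triang FR (array([ 0.72305979, -0.16819528,  0.16911914]), [np.float64(0.0010428249289790028), np.float64(0.0010428249289788525)]) pad FL (array([ 0.65556972, -0.09363755,  0.14584537]), [np.float64(0.00377769855596892), np.float64(0.003777698555968897)])
can [array([ 0.73070835, -0.24701146,  0.16994539]), array([ 0.73492543, -0.24525848,  0.17148266])]
carton [ 0.79879597 -0.02935176  0.23057574]
```

View pics/scf.png

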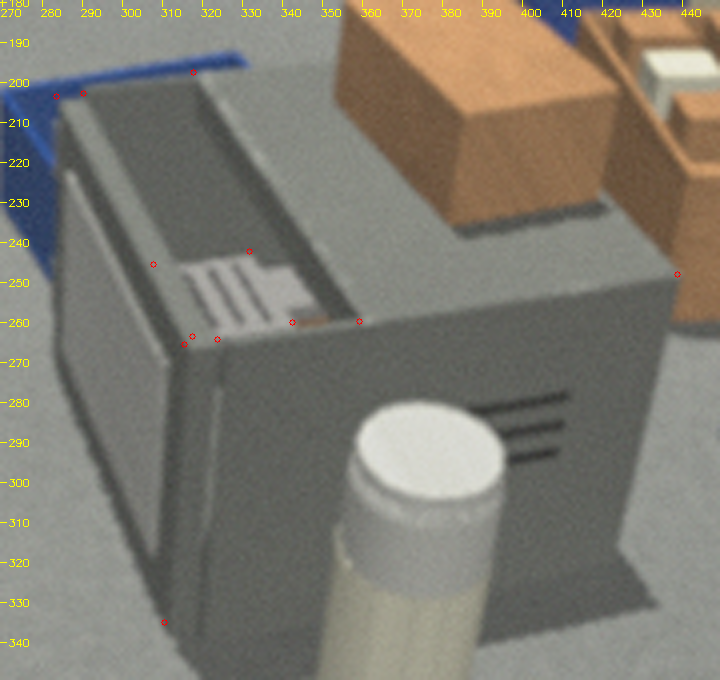

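View pics/tcf.png

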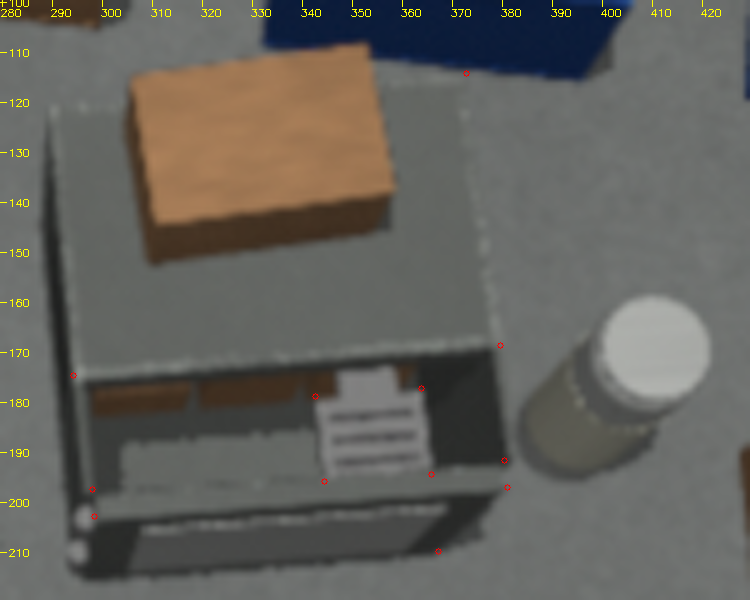

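```bash
python3 - <<'E'
from h import *
s=load("side0");t=load("top0")
x0,y0,a=.643,-.0755,.191
R=np.array([[np.cos(a),np.sin(a)],[-np.sin(a),np.cos(a)]])
def L(p): return np.round(np.append(R@(np.array(p[:2])-[x0,y0]),p[2])*1000)
for n,(u,v) in dict(tape=(342,362),tapeR=(369,362),tapetop=(342,338),sdtip=(548,343),sdend=(641,380)).items(): print(n,L(onz(t,u*.7,v*.7,.045 if 'tape' in n else .01)))
print("carton front",[L(onz(t,*c,.17)) for c in((309.5,152),(357,145.5))], "top front",[L(onz(t,*c,.23)) for c in((310,144),(359,137.5))])
for n,(u,v) in dict(canTop=(409,169)).items(): print(n,L(onz(t,u,v,.17)))
b=lambda q:(np.array([x0,y0])+R.T@(np.array(q)/1000)).round(4)
print("pad",b((24,-45)),"press at 16",b((16,-45)),"hinge",b((0,105)))
E
```

```text
tape [-119.  271.   45.]
tapeR [-123.  219.   45.]
tapetop [-73. 269.  45.]
sdtip [-106. -142.   10.]
sdend [-192. -317.   10.]
carton front [array([117.,  65., 170.]), array([126., -59., 170.])] top front [array([116.,  69., 230.]), array([124., -52., 230.])]
canTop [  54. -185.  170.]
pad [ 0.6751 -0.1151] press at 16 [ 0.6673 -0.1166] hinge [0.6231 0.0276]
```

move_arm([
  {"dp": [25, -5, 12], "rotation": [0, 5.4, 0]},
  {"dp": [32, -5, 18], "rotation": [0, 5.4, 0]},
  {"dp": [32, 0, 20], "rotation": [0, 0, 0]},
  {"dp": [32, 0, 20], "rotation": [0, 0, 0]},
  {"dp": [32, 0, 20], "rotation": [0, 0, 0]},
], jaw=255, squeeze=10)

```text
t: 0.52
eef_pos: [0.376, -0.5022, 0.2321]
ee_rot: [-1.564, 0.005, 0.172]
force: [0.6, -0.1, 0.4]
width: 0.0596
```

move_arm([
  {"dp": [30, 0, 27], "rotation": [0, -1, 0]},
  {"dp": [30, 0, 27], "rotation": [0, 0, 0]},
  {"dp": [30, 0, 27], "rotation": [0, 0, 0]},
  {"dp": [30, 0, 27], "rotation": [0, 0, 0]},
  {"dp": [30, 0, 27], "rotation": [0, 0, 0]},
])

```text
t: 0.93
eef_pos: [0.5015, -0.3353, 0.2302]
ee_rot: [-1.562, 0.007, 0.189]
force: [1.1, -0.6, 0.9]
width: 0.0265
```

move_arm([
  {"dp": [30, 0, 27], "rotation": [0, 0, 0]},
  {"dp": [30, 0, 27], "rotation": [0, 0, 0]},
  {"dp": [30, 0, 27], "rotation": [0, 0, 0]},
  {"dp": [20, 0, 20], "rotation": [0, 0, 0]},
  {"dp": [0, 0, 0], "rotation": [0, 0, 0]},
])

```text
t: 1.35
eef_pos: [0.5954, -0.2041, 0.2285]
ee_rot: [-1.56, 0.008, 0.194]
force: [1.4, 0.0, -0.6]
width: 0.0008
```

move_arm([
  {"dp": [29, 0, 24], "rotation": [-0.6, 0, -0.45]},
  {"dp": [29, 0, 24], "rotation": [0, 0, 0]},
  {"dp": [25, 0, 20], "rotation": [0, 0, 0]},
  {"dp": [0, 0, 0], "rotation": [0, 0, 0]},
  {"dp": [0, 0, 0], "rotation": [0, 0, 0]},
])

```text
t: 1.77
eef_pos: [0.6654, -0.1159, 0.2258]
ee_rot: [-1.57, 0.004, 0.196]
force: [-0.2, -0.4, 0.4]
width: 0.0006
```

```bash
python3 - <<'E'
from station import arm
from h import *
st=arm.get_state(); print(st["eef_pos"],st["ee_rot"],st["q"],st["force"])
for n in("side","top"):
    f=arm.grab_frame(n); np.savez(f"pics/{n}1.npz",**f)
crop(load("side1"),270,120,450,290,4,"s1",[st["eef_pos"]]); crop(load("top1"),280,100,430,220,5,"t1",[st["eef_pos"]])
E
```

```text
[ 0.66537327 -0.11586694  0.22576142] [-1.56977911  0.00441174  0.19637846] [ 1.15155926e-01  3.62480343e-01  1.61138905e-02 -6.96222910e-04
 -1.22890967e+00 -1.48934115e+00] [-0.24948452 -0.38172044  0.36892269]
```

View pics/s1.png

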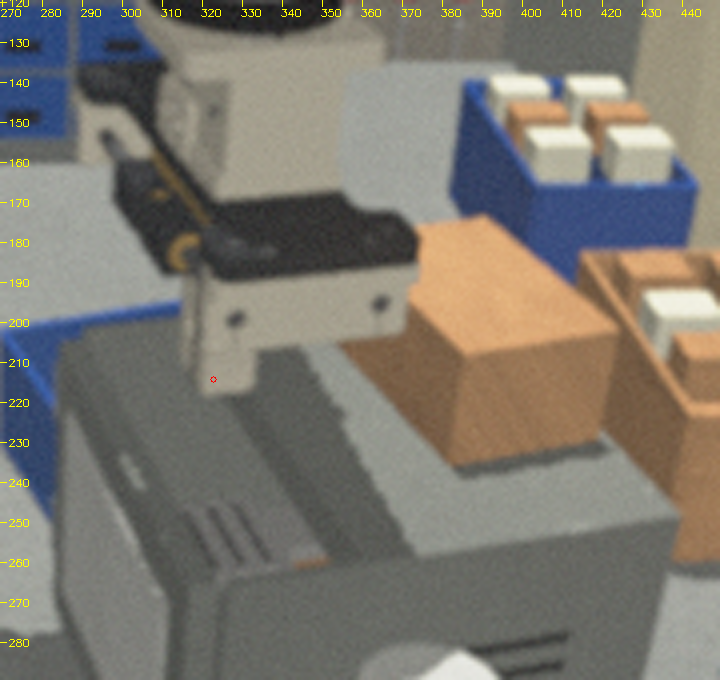

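View pics/t1.png

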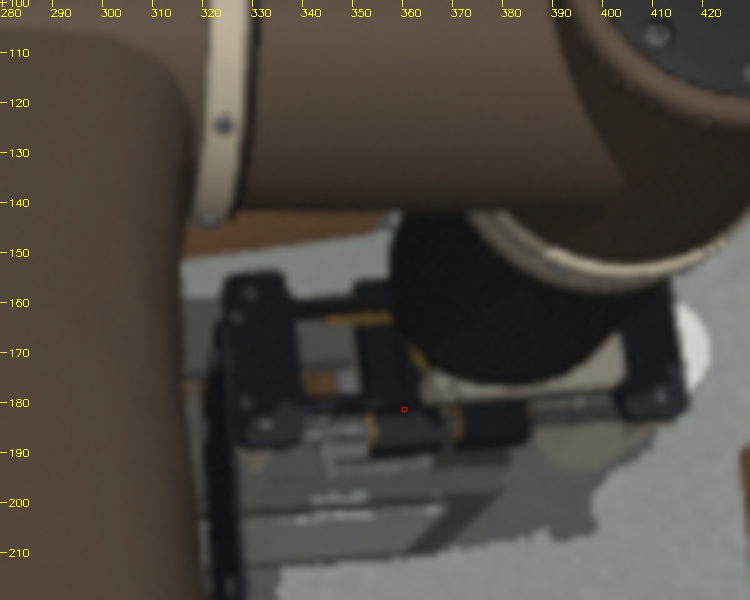

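```bash
python3 - <<'E'
from h import *
s=load("side1"); p=np.array([.6654,-.1159,.2258]); a=.196
X=np.array([np.cos(a),np.sin(a),0]);Y=np.array([-np.sin(a),np.cos(a),0]);Z=np.array([0,0,1.])
for i,j,k in [(-.039,-.0965,.066),(.039,-.0965,.066),(-.039,.0965,.066),(-.0095,-.021,0),(.0095,-.021,0),(-.0095,.021,0),(-.0095,-.065,.019)]: print(i,j,k,np.round(proj(s,p+i*X+j*Y+k*Z)))
E
```

```text
-0.039 -0.0965 0.066 [322. 211.]
0.039 -0.0965 0.066 [372. 206.]
-0.039 0.0965 0.066 [287. 158.]
-0.0095 -0.021 0 [321. 221.]
0.0095 -0.021 0 [332. 220.]
-0.0095 0.021 0 [314. 209.]
-0.0095 -0.065 0.019 [331. 226.]
```

The body box of the stated size lines up with the image: near corners at (322,211) and (372,206). The shut fingertip hangs above the slot between door and lip. I'll shift slightly inward and descend.

move_arm([
  {"dp": [3, 15, 0], "rotation": [0, 0, 0]},
  {"dp": [0, 20, 0], "rotation": [0, 0, 0]},
  {"dp": [0, 20, 0], "rotation": [0, 0, 0]},
  {"dp": [0, 10, 0], "rotation": [0, 0, 0]},
  {"dp": [0, 0, 0], "rotation": [0, 0, 0]},
])

```text
t: 2.28
eef_pos: [0.6654, -0.1213, 0.1609]
ee_rot: [-1.57, 0.001, 0.19]
force: [-0.5, 0.4, 0.3]
width: 0.0004
```

move_arm([
  {"dp": [4, 6, 5], "rotation": [0, 0, 0]},
  {"dp": [0, 5, 0], "rotation": [0, 0, 0]},
  {"dp": [0, 3, 0], "rotation": [0, 0, 0]},
  {"dp": [0, 0, 0], "rotation": [0, 0, 0]},
])

```text
t: 2.62
eef_pos: [0.6689, -0.1171, 0.1483]
ee_rot: [-1.571, -0.001, 0.188]
force: [-0.7, 0.3, 0.5]
width: 0.0003
```

move_arm([
  {"dp": [0, 4, 0], "rotation": [0, 0, 0]},
  {"dp": [0, 4, 0], "rotation": [0, 0, 0]},
  {"dp": [0, 2, 0], "rotation": [0, 0, 0]},
])

```text
t: 2.87
eef_pos: [0.6701, -0.1171, 0.1403]
ee_rot: [-1.572, -0.004, 0.189]
force: [-2.1, 1.3, 3.5]
width: 0.0006
```

move_arm([
  {"dp": [0, 4, 0], "rotation": [0, 0, 0]},
  {"dp": [0, 4, 0], "rotation": [0, 0, 0]},
  {"dp": [0, 2, 0], "rotation": [0, 0, 0]},
  {"dp": [0, 1, 0], "rotation": [0, 0, 0]},
])

```text
t: 3.2
eef_pos: [0.6704, -0.1171, 0.1304]
ee_rot: [-1.573, -0.006, 0.19]
force: [-2.0, 1.9, 6.9]
width: 0.0003
```

move_arm([
  {"dp": [-4, 1, 0], "rotation": [0, 0, 0]},
  {"dp": [-5, 0, 0], "rotation": [0, 0, 0]},
  {"dp": [-5, 0, 0], "rotation": [0, 0, 0]},
  {"dp": [0, 0, 0], "rotation": [0, 0, 0]},
])

```text
t: 3.53
eef_pos: [0.6612, -0.1197, 0.1321]
ee_rot: [-1.576, -0.016, 0.192]
force: [-2.2, 3.0, 5.6]
width: 0.0001
```

move_arm([
  {"dp": [-4, 3, 0], "rotation": [0, 0, 0.5]},
  {"dp": [-5, 1, 0], "rotation": [0, 0, 0.3]},
  {"dp": [-5, 1, 0], "rotation": [0, 0, 0]},
  {"dp": [0, 0, 0], "rotation": [0, 0, 0]},
])

```text
t: 3.87
eef_pos: [0.6526, -0.1216, 0.1308]
ee_rot: [-1.579, -0.014, 0.194]
force: [-0.4, 2.4, 5.1]
width: 0.0006
```

```bash
cat > look.py <<'E'
import sys
from station import arm
from h import *
k=sys.argv[1]
st=arm.get_state(); print(st["eef_pos"],st["ee_rot"],st["q"].round(2),st["force"])
for n in sys.argv[2:]:
    f=arm.grab_frame(n); np.savez(f"pics/{n}{k}.npz",**f)
    if n=="side": crop(f,230,150,430,350,3,"s"+k,[st["eef_pos"]])
    else: crop(f,240,100,430,280,4,"t"+k,[st["eef_pos"]])
E
python3 look.py 2 side
```

```text
[ 0.65263377 -0.12163569  0.13084777] [-1.57883331 -0.01439669  0.19393375] [ 0.11  0.4  -0.16  0.01 -1.   -1.49] [-0.41987825  2.36306403  5.08594404]
```

View pics/s2.png

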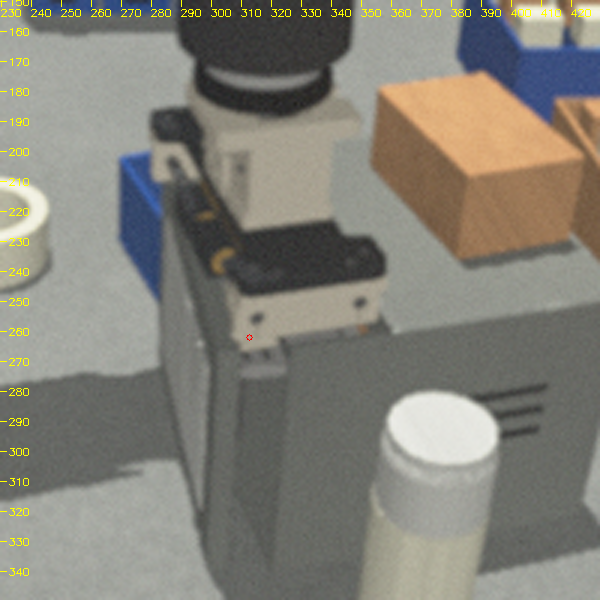

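The picture shows the door's right edge out by a clear gap at (315,300), and the catch is still under the finger. I'll keep it pressed and continue along the arc.

move_arm([
  {"dp": [-5, 2, 0], "rotation": [0, 2, 0.3]},
  {"dp": [-6, 1, 1], "rotation": [0, 2, 0.3]},
  {"dp": [-6, 1, 1], "rotation": [0, 2, 0]},
  {"dp": [-6, 1, 1], "rotation": [0, 2, 0]},
  {"dp": [-6, 1, 1], "rotation": [0, 2, 0]},
])

```text
t: 4.33
eef_pos: [0.6325, -0.124, 0.1306]
ee_rot: [-1.584, -0.024, 0.017]
force: [1.9, -3.4, 6.8]
width: 0.0008
```

move_arm([
  {"dp": [-6, 0, 0], "rotation": [0.4, 2.5, 0.7]},
  {"dp": [-8, 0, 0], "rotation": [0.4, 2.5, 0.7]},
  {"dp": [-8, 0, 0], "rotation": [0, 2.5, 0]},
  {"dp": [-8, 0, 0], "rotation": [0, 2.5, 0]},
  {"dp": [0, 0, 0], "rotation": [0, 0, 0]},
])

```text
t: 4.75
eef_pos: [0.6077, -0.1238, 0.135]
ee_rot: [-1.568, -0.015, -0.167]
force: [-1.9, 1.4, 4.7]
width: 0.0007
```

```bash
python3 look.py 3 side
```

```text
[ 0.60769974 -0.12376525  0.13502006] [-1.56827609 -0.01468288 -0.16685359] [ 0.11  0.33 -0.25  0.   -0.97 -1.85] [-1.91194255  1.36356009  4.67353439]
```

View pics/s3.png

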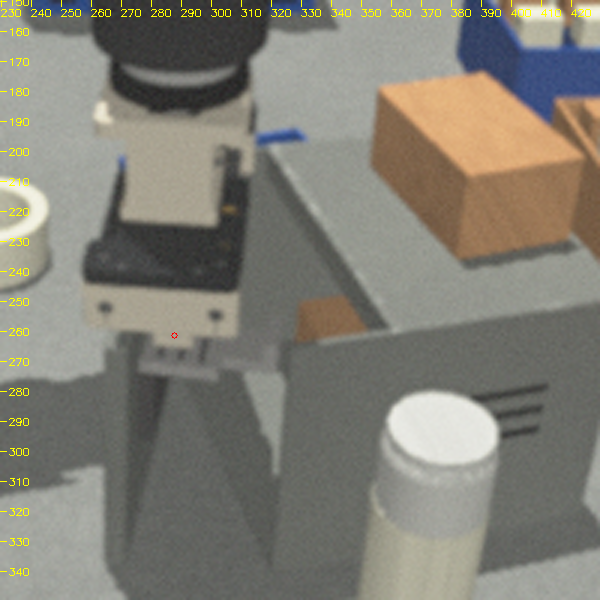

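```bash
cat > plan.py <<'E'
import sys
from station import arm
import numpy as np
from scipy.spatial.transform import Rotation as Ro
st=arm.get_state(); p=st["eef_pos"].copy(); e=st["ee_rot"]; R=Ro.from_euler("xyz",e)
yaw=e[2]; H=np.array([.6231,.0276]); a=.191
th1,yaw1,z1,n=map(float,sys.argv[1:5]); n=int(n)
Rl=np.array([[np.cos(a),-np.sin(a)],[np.sin(a),np.cos(a)]])
rel=Rl.T@(p[:2]-H)
# present door angle if finger touches face
def d(th,y): k=abs(y-(a-th)); return .0095*np.cos(k)+.021*np.sin(k)
def tcp(th,y,r): return H+Rl@(r*np.array([-np.sin(th),-np.cos(th)])+d(th,y)*np.array([np.cos(th),-np.sin(th)]))
from scipy.optimize import brentq
th0=brentq(lambda t: (rel-0)@np.array([np.cos(t),-np.sin(t)])-d(t,yaw),-.3,2.2); r0=rel@np.array([-np.sin(th0),-np.cos(th0)])
print("theta if touching",round(th0,3),"r",round(r0,3),"p",p.round(4),"e",e.round(3),"F",st["force"].round(1),"t",st["t"])
for i in range(1,n+1):
    th=th0+(th1-th0)*i/n; y=yaw+(yaw1-yaw)*i/n; r=r0+(.150-r0)*i/n
    q=np.append(tcp(th,y,r),p[2]+(z1-p[2])*i/n) if i<=n else 0
    Rn=Ro.from_euler("xyz",[-np.pi/2,0,y]); pp=p if i==1 else prev[0]; RR=R if i==1 else prev[1]
    print(np.round(RR.inv().apply(q-pp)*1000,1),np.round(np.degrees((RR.inv()*Rn).as_rotvec()),1)); prev=(q,Rn)
E
python3 plan.py .7 -.35 .149 5
```

```text
theta if touching 0.351 r 0.152 p [ 0.6084 -0.1238  0.1352] e [-1.568 -0.015 -0.165] F [-0.   0.8  5.7] t 4.8
[-10.   -2.9  -0. ] [-0.2  2.1  0.9]
[-9.9 -2.8  0.3] [ 0.   2.1 -0. ]
[-9.9 -2.8  0.5] [0.  2.1 0. ]
[-9.8 -2.8  0.8] [ 0.   2.1 -0. ]
[-9.8 -2.8  1.1] [-0.   2.1  0. ]
```

move_arm([
  {"dp": [-10, -4, 0], "rotation": [0, 2, 0.9]},
  {"dp": [-11, -4, 0], "rotation": [0, 2, 0]},
  {"dp": [-11, -3, 1], "rotation": [0, 2, 0]},
  {"dp": [-11, -3, 1], "rotation": [0, 2, 0]},
  {"dp": [-11, -2, 1], "rotation": [0, 2, 0]},
])

```text
t: 5.22
eef_pos: [0.5604, -0.109, 0.1514]
ee_rot: [-1.567, -0.007, -0.346]
force: [1.6, 0.0, -1.4]
width: 0.0006
```

```bash
python3 plan.py 1.05 -.6 .150 5
```

```text
theta if touching 0.708 r 0.15 p [ 0.5604 -0.109   0.1514] e [-1.567 -0.007 -0.346] F [ 1.6  0.  -1.4] t 5.2167
[-9.9  0.2  1.1] [-0.2  2.9  0.4]
[-9.9  0.3  1.3] [0.  2.9 0. ]
[-9.9  0.3  1.4] [0.  2.9 0. ]
[-9.9  0.3  1.6] [ 0.   2.9 -0. ]
[-9.9  0.3  1.7] [ 0.   2.9 -0. ]
```

move_arm([
  {"dp": [-11, 1, 1], "rotation": [0, 3, 0.4]},
  {"dp": [-11, 0, 2], "rotation": [0, 3, 0]},
  {"dp": [-11, 0, 2], "rotation": [0, 3, 0]},
  {"dp": [-11, 0, 2], "rotation": [0, 3, 0]},
  {"dp": [-11, 0, 2], "rotation": [0, 3, 0]},
])

```text
t: 5.63
eef_pos: [0.516, -0.0766, 0.1503]
ee_rot: [-1.563, -0.005, -0.621]
force: [2.6, -0.2, -0.5]
width: 0.0006
```

```bash
python3 plan.py 1.35 -.8 .150 5; python3 look.py 4 side
```

```text
theta if touching 1.09 r 0.149 p [ 0.516  -0.0766  0.1503] e [-1.563 -0.005 -0.621] F [ 2.6 -0.2 -0.5] t 5.6333
[-7.4  0.   1.2] [-0.5  2.1  0.3]
[-7.4  0.1  1.3] [0.  2.1 0. ]
[-7.4  0.1  1.5] [-0.   2.1  0. ]
[-7.4  0.1  1.6] [0.  2.1 0. ]
[-7.4  0.1  1.7] [ 0.   2.1 -0. ]
[ 0.51602373 -0.07661316  0.15025494] [-1.56280333 -0.00477313 -0.62068992] [ 0.23  0.17 -0.44 -0.   -0.96 -2.42] [ 2.58024909 -0.23589593 -0.49425259]
```

View pics/s4.png

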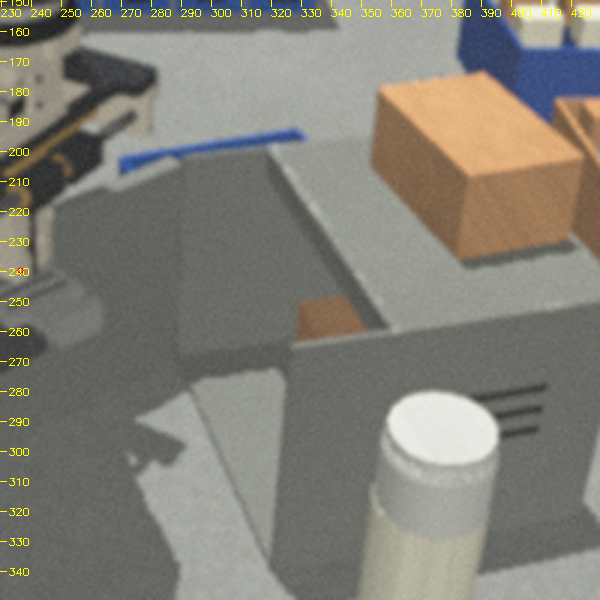

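The door has swung well past 1 rad, and the pad is now at about (245,255), just behind the finger. I'll keep going.

move_arm([
  {"dp": [-9, 0, 1], "rotation": [-0.4, 2, 0.3]},
  {"dp": [-9, 0, 2], "rotation": [0, 2, 0]},
  {"dp": [-9, 0, 2], "rotation": [0, 2, 0]},
  {"dp": [-9, 0, 2], "rotation": [0, 2, 0]},
  {"dp": [-8, 0, 2], "rotation": [0, 2, 0]},
])

```text
t: 6.1
eef_pos: [0.4887, -0.0404, 0.15]
ee_rot: [-1.566, -0.002, -0.801]
force: [2.2, -1.1, 0.0]
width: 0.0006
```

```bash
python3 plan.py 1.57 -.95 .150 3
```

```text
theta if touching 1.408 r 0.15 p [ 0.4887 -0.0404  0.15  ] e [-1.566 -0.002 -0.801] F [ 2.2 -1.1  0. ] t 6.1
[-7.7 -0.   2.5] [-0.3  2.8  0.1]
[-7.7  0.   2.5] [ 0.   2.8 -0. ]
[-7.7  0.   2.5] [0.  2.8 0. ]
```

move_arm([
  {"dp": [-9, 0, 3], "rotation": [-0.3, 1, 0.1]},
  {"dp": [-9, 0, 3], "rotation": [0, 1, 0]},
  {"dp": [-7, 0, 3], "rotation": [0, 1, 0]},
  {"dp": [0, 0, 0], "rotation": [0, 0, 0]},
])

```text
t: 6.43
eef_pos: [0.4792, -0.0148, 0.1497]
ee_rot: [-1.57, -0.002, -0.853]
force: [0.7, 0.5, 0.0]
width: 0.0006
```

```bash
python3 plan.py 1.57 -.9 .150 1; python3 look.py 5 side top
```

```text
theta if touching 1.604 r 0.149 p [ 0.4792 -0.0148  0.1497] e [-1.57  -0.002 -0.853] F [0.7 0.5 0. ] t 6.4333
[ 3.1 -0.3 -2.5] [-0.1  2.7  0.1]
[ 0.47921431 -0.01479498  0.14971925] [-1.56950719 -0.00219176 -0.85259913] [ 0.38  0.1  -0.52  0.   -0.95 -2.81] [0.72278074 0.54694355 0.01580992]
```

View pics/t5.png

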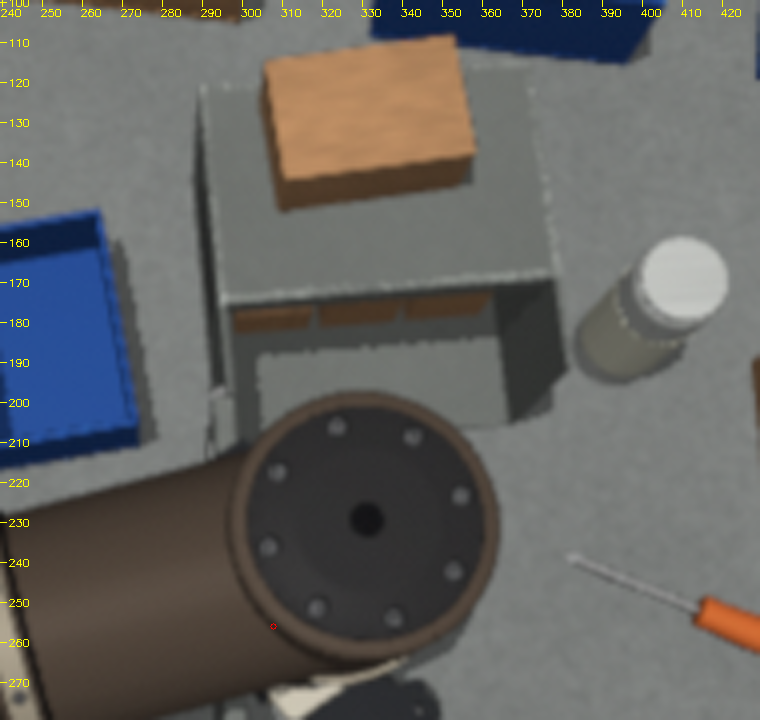

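The arm hides the door from above. I'll back off sideways from the door's inner face, then go up and look.

move_arm([
  {"dp": [10, 0, -4], "rotation": [0, 0, 0]},
  {"dp": [10, 0, -6], "rotation": [0, 0, 0]},
  {"dp": [5, -10, -3], "rotation": [0, 0, 0]},
  {"dp": [0, -25, 0], "rotation": [0, 0, 0]},
  {"dp": [0, -30, 0], "rotation": [0, 0, 0]},
])

```text
t: 6.95
eef_pos: [0.4827, -0.0462, 0.2107]
ee_rot: [-1.582, 0.005, -0.848]
force: [0.1, 0.1, -0.2]
width: 0.0005
```

move_arm([
  {"dp": [0, -35, 0], "rotation": [0, -5, 0]},
  {"dp": [10, -20, -20], "rotation": [0, -5, 0]},
  {"dp": [15, 0, -30], "rotation": [0, -5, 0]},
  {"dp": [15, 0, -30], "rotation": [0, -5, 0]},
  {"dp": [15, 0, -30], "rotation": [0, -5, 0]},
])

```text
t: 7.37
eef_pos: [0.4685, -0.1695, 0.2803]
ee_rot: [-1.573, -0.003, -0.387]
force: [0.9, 0.2, 0.6]
width: 0.0006
```

```bash
python3 look.py 6 side top
```

```text
[ 0.46849382 -0.16949459  0.28030484] [-1.57325079 -0.00285856 -0.38693129] [ 0.05  0.03 -0.28  0.   -1.26 -2.01] [0.91921836 0.19210761 0.64352399]
```

View pics/t6.png

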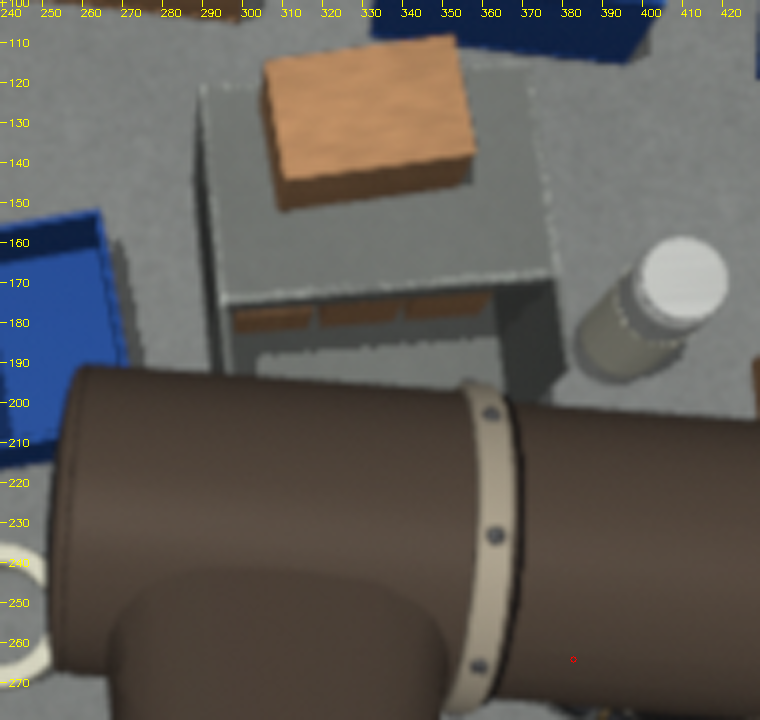

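move_arm([
  {"dp": [10, 0, -38], "rotation": [0, -3, 0]},
  {"dp": [10, 0, -38], "rotation": [0, -3, 0]},
  {"dp": [10, 0, -38], "rotation": [0, -3, 0]},
  {"dp": [5, 0, -38], "rotation": [0, -3, 0]},
  {"dp": [0, 0, -38], "rotation": [0, -3, 0]},
])

```text
t: 7.88
eef_pos: [0.4489, -0.3665, 0.2838]
ee_rot: [-1.573, -0.005, -0.116]
force: [1.3, -0.6, 0.2]
width: 0.0005
```

move_arm([
  {"dp": [0, 0, -38], "rotation": [0, 0, 0]},
  {"dp": [0, 0, -38], "rotation": [0, 0, 0]},
  {"dp": [0, 0, -38], "rotation": [0, 0, 0]},
  {"dp": [0, 0, -38], "rotation": [0, 0, 0]},
  {"dp": [0, 0, 0], "rotation": [0, 0, 0]},
])

```text
t: 8.3
eef_pos: [0.4273, -0.5305, 0.2845]
ee_rot: [-1.573, -0.002, -0.118]
force: [0.7, 1.4, -0.8]
width: 0.0006
```

```bash
python3 look.py 7 side top
```

```text
[ 0.42726158 -0.53046422  0.28453416] [-1.57308711 -0.00237953 -0.11801199] [-0.61  0.34  0.11  0.   -1.34 -1.08] [ 0.65840789  1.38562833 -0.84548294]
```

View pics/t7.png

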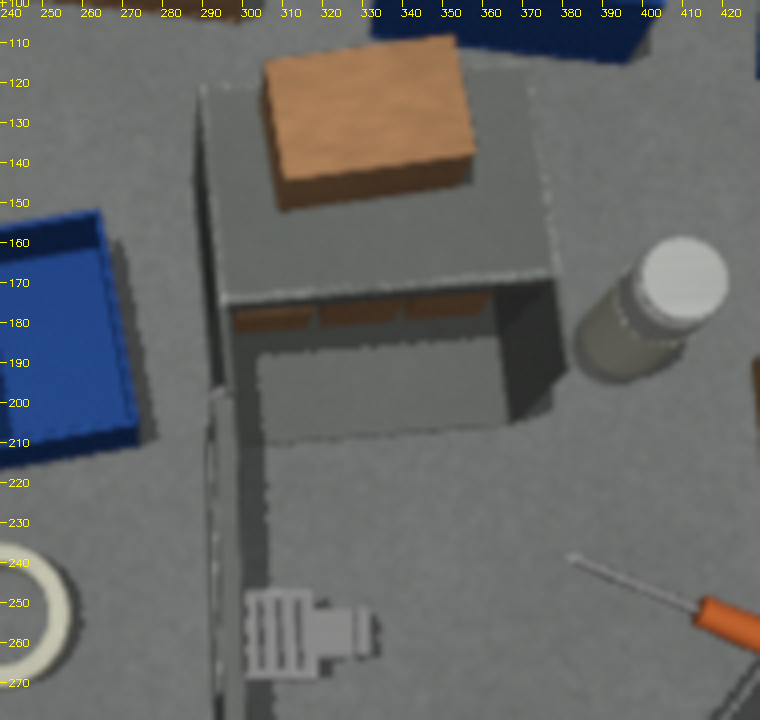

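View pics/s7.png

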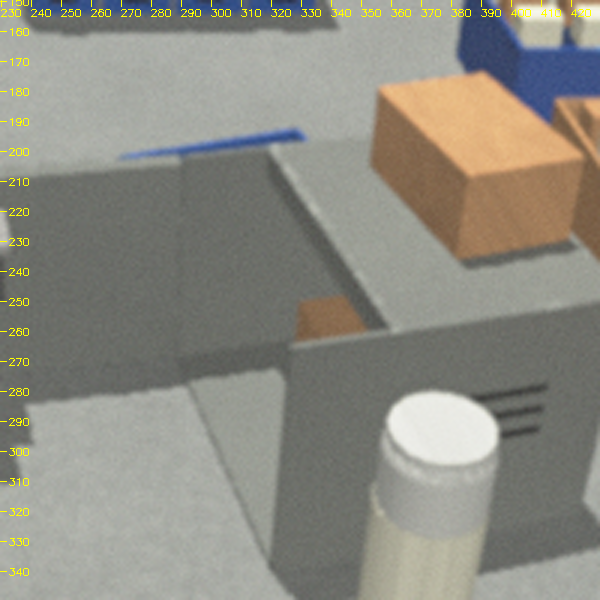

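The door stands open. From above, its inner top edge runs from (298,200) to about (301,278), with the pad beside it at (308,258). I'll measure the angle.

```bash
python3 - <<'E'
from h import *
t=load("top7"); t0=load("top0")
a=onz(t,298,202,.167);b=onz(t,300.7,276,.167);d=b-a
print(a.round(3),b.round(3),"door angle",-(np.arctan2(d[1],d[0])%(2*np.pi))+ (3*np.pi/2+.191))
P=[onz(t,*c,.145) for c in((302,247.5),(318,247.5),(319.5,268.5),(302.5,269.5))]
e=(P[3]-P[0]);print("pad ang",3*np.pi/2+.191-np.arctan2(e[1],e[0])%(2*np.pi))
for c in((409,169),(330,125),(180,180)): print(c,depthpt(t,*c).round(3),depthpt(t0,*c).round(3))
D=cv2.absdiff(t["pixels"],t0["pixels"]).max(2); im=(D>40).astype(np.uint8)*255; cv2.imwrite("pics/diff.png",im); cv2.imwrite("pics/top7.png",t["pixels"][:,:,::-1])
E
```

```text
[0.611 0.026 0.167] [ 0.427 -0.001  0.167] door angle 1.615358540439074
pad ang 1.6303616451679392
(409, 169) [ 0.731 -0.247  0.17 ] [ 0.731 -0.247  0.17 ]
(330, 125) [ 0.799 -0.029  0.229] [ 0.799 -0.029  0.231]
(180, 180) [ 0.675  0.381 -0.001] [0.674 0.38  0.001]
```

View pics/diff.png

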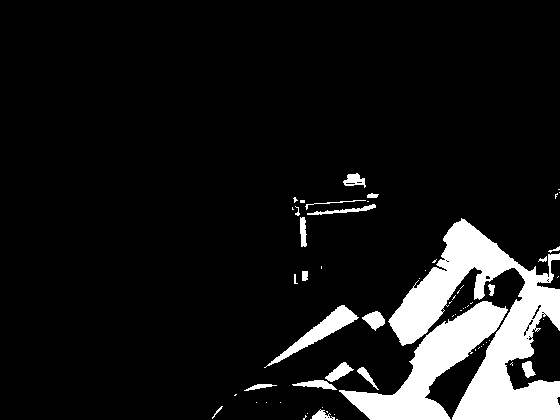

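View pics/top7.png

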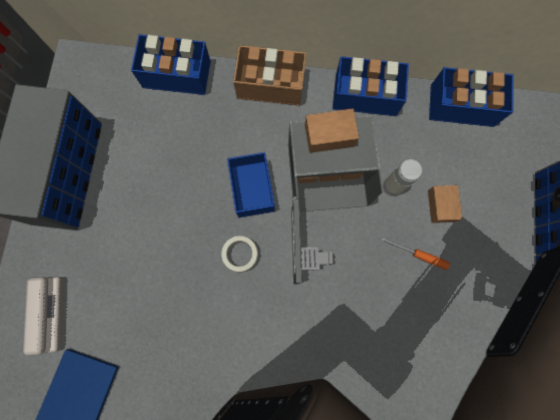

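The door angle measures 1.62 to 1.63 rad, about 93°. The difference image shows changes only at the door and catch and in the arm and its shadow. The can, cartons, bin, tape and screwdriver are where they were, and the arm is clear of everything, so I'll hand the job in.

```bash
python3 -c "
from station import arm
print(arm.job_done())"
```

```text
the job is handed in; nothing more can be done
None
```

The locker door is open and standing at about 93°, and I handed the job in at about 8.4 s of the 38 s. With the fingers shut, I pressed the catch down about 14 mm in the slot. I kept it down while pulling the door past roughly 0.35 rad, then pushed the inner face round and backed the arm off.

- **Door angle:** two readings from the last top view gave 1.62 rad from the door's edge and 1.63 rad from the pad. My contact model had predicted 1.60 rad, so they differ by up to 0.03 rad.
- **Catch depth:** I worked this out from the fingertip height and the spring force of about 5 to 7 N, not from seeing the tooth. The pad rose by about 1 to 2 mm at times during the pull, but the door came out freely.
- **Other things:** a before-and-after comparison of the top view showed changes only at the door and catch, the arm and its shadow. The can, cartons, bin, tape and screwdriver had not moved.
- **Forces:** the readings I took at the end of each move stayed at about 8 N or less, and the arm was touching nothing at the end.

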